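# Load two spools on the ribbon stand and fit its end cap

### The job

Get the ribbon stand ready: slide the small empty spool onto its horizontal rod first and then the large one, pushing each right up so that the stack bears against the springy stop at the back of the rod. Then push the stiff end cap on until it presses firmly on the large spool, so that no gaps are left. Push firmly but gently throughout, let go, and leave the things round about where they are.

Things in the scene. Friction and masses are not known exactly. Their poses are not given: they have to be found in the camera images.
- stand: Fixed wooden stand: base plate 90 x 190 x 12 mm (x, y, z) from y = -160 to +30 mm, and a post 44 x 20 mm, 122 mm high, from y = 0 to +20 mm. From the post's face a level steel rod of 12 mm diameter runs 150 mm along local -y, 100 mm above the counter, its far end free. Origin on the counter under the point where the rod leaves the post.
- rod_root (a point): Where the rod leaves the post, on its axis; axes as rod_tip. On the rod near it a 28 mm steel collar is clamped at an unmeasured setting, with a 26 mm rubber washer before it whose front face lies 22 to 67 mm from here: feel for it. The washer gives up to 6 mm at 2 N per mm, then is hard. A good firm press on it, or of one part on the next, is 5 to 12 N; over 15 N is too hard.
- rod_tip (a point): Free end of the stand's rod, on its axis, 100 mm above the counter. Its y axis points along the rod towards the post (the way parts are slid on), z up. The last 6 mm of the rod taper from 12 to 5 mm diameter.
- spool_small: Small empty wooden spool: 42 mm diameter, 24 mm wide, through bore 15.4 mm, 40 to 85 g. Origin at the centre of the bore, y along the bore, level at the start, 34 mm above the counter: it stands on edge on a low wooden rest (62 x 44 mm, an 8 mm base with two bars, 16 mm high). Gripped rim to rim across its x axis it is 41 mm wide (slightly flat there, so it lines up with the fingers).
- spool_large: Large empty wooden spool: 54 mm diameter, 24 mm wide, through bore 15.4 mm, 55 to 115 g. Origin at the centre of the bore, y along the bore, level at the start, 41 mm above the counter, on edge on a rest like the small spool's. Gripped across its x axis it is 53 mm wide.
- end_cap: End cap: plain wooden disc, 64 mm diameter, 22 mm wide, brass-lined through bore 15.4 mm, 70 to 140 g. Origin at the centre of the bore, y along the bore, level at the start, 46 mm above the counter, on a like rest. A spring finger at the top (+z) of the bore presses on the rod: the cap drags at 3 to 12 N and stays put. Either face first; keep it this way up. Gripped across x it is 62 mm wide.
- bell: Round brass counter bell, 83 mm diameter, 56 mm high, a bystander; origin under its centre.
- tin: Round lidded tin, 63 mm diameter, 36 mm high, a bystander; origin under its centre.
- gift: Small gift box with a bow, 50 x 60 x 68 mm, a bystander; origin under its centre.
- ribbon: Full spool of ribbon lying flat, 63 mm diameter, 24 mm high, a bystander that is not to be used; origin under its centre.
Things that resemble listed ones, but are neither listed nor needed, are in the scene too. What is shaped like the spool_large but black or purple is not meant.

How it is judged:
On the way, in this order (a step that is already met when the one before it is completed fails the run):
1. the small spool is threaded well onto the rod, before the others (y of spool_small in the frame of rod_tip above 0.04 m and x of spool_small in the frame of rod_tip between -0.004 and 0.004 m and z of spool_small in the frame of rod_tip between -0.004 and 0.004 m and angle between the y axis of spool_small and the y axis of rod_tip, either way round below 0.17 rad and not (y of spool_large in the frame of rod_tip above 0 m) and not (y of end_cap in the frame of rod_tip above 0 m)), for 0.2 s.
2. the large spool is threaded after it and presses the small one against the stop with more than 4 N (y of spool_small in the frame of rod_tip above 0.055 m and x of spool_small in the frame of rod_tip between -0.004 and 0.004 m and z of spool_small in the frame of rod_tip between -0.004 and 0.004 m and angle between the y axis of each of spool_small, spool_large and the y axis of rod_tip, either way round below 0.17 rad and y of spool_large in the frame of rod_tip above 0.03 m and x of spool_large in the frame of rod_tip between -0.004 and 0.004 m and z of spool_large in the frame of rod_tip between -0.004 and 0.004 m and contact force between spool_large and spool_small above 4 N), for 0.2 s.
3. the end cap is on the rod and presses on the large spool with more than 4 N (y of end_cap in the frame of rod_tip above 0.006 m and x of end_cap in the frame of rod_tip between -0.004 and 0.004 m and z of end_cap in the frame of rod_tip between -0.004 and 0.004 m and angle between the y axis of each of end_cap, spool_large and the y axis of rod_tip, either way round below 0.17 rad and y of spool_large in the frame of rod_tip above 0.03 m and x of spool_large in the frame of rod_tip between -0.004 and 0.004 m and z of spool_large in the frame of rod_tip between -0.004 and 0.004 m and contact force between end_cap and spool_large above 4 N), for 0.2 s.
At the end, for the whole second after the job is handed in: Small spool, large spool and cap on the rod in that order from the post, each within 4 mm and 0.17 rad of its axis; centres of the spools under 27.5 mm apart (24 when touching), large spool and cap under 26.5 (23 when touching); cap centre 6 to 80 mm in from the rod tip; all at rest (y of spool_small in the frame of rod_tip above 0.055 m and x of spool_small in the frame of rod_tip between -0.004 and 0.004 m and z of spool_small in the frame of rod_tip between -0.004 and 0.004 m and angle between the y axis of each of spool_small, spool_large, end_cap and the y axis of rod_tip, either way round below 0.17 rad and y of spool_large in the frame of rod_tip above 0.03 m and x of spool_large in the frame of rod_tip between -0.004 and 0.004 m and z of spool_large in the frame of rod_tip between -0.004 and 0.004 m and y of end_cap in the frame of rod_tip between 0.006 and 0.08 m and x of end_cap in the frame of rod_tip between -0.004 and 0.004 m and z of end_cap in the frame of rod_tip between -0.004 and 0.004 m and distance between spool_small and spool_large below 0.0275 m and distance between spool_large and end_cap below 0.0265 m and distance between spool_small and end_cap above 0.042 m and linear speed of each of spool_small, spool_large, end_cap below 0.02 m/s).
It fails at once if one threaded part is pushed against the next, or the small spool against the stand, with more than 15 N (contact force between spool_large and spool_small above 15 N or contact force between end_cap and spool_large above 15 N or contact force between spool_small and stand above 15 N).
It fails at once if a bystander (bell, tin, gift box, full ribbon spool) is moved by more than 30 mm (distance of any of bell, tin, gift, ribbon from where it was at the start of the episode above 0.03 m).
It also fails if it takes over 72 s, if anything falls off the work surface, if the arm or the gripper's body presses on something with over 40 N, if the wrist force passes 120 N, or if a joint passes its speed limit or range.

### The arm

A 6-joint arm with a two-finger parallel gripper is mounted at the origin on a cart in front of the work surface, level with it; the furniture and walls round the work are solid. World frame = base frame: x ahead of the robot, y to its left, z up, the work surface at z = 0. Lengths are in m, angles in rad, forces in N, time in s.
With the tool pointing down it reaches from about 0.25 to 0.775 m from the base axis. Payload 4 kg.
Tool frame: the origin (TCP) lies at the centre of the arm's flange, where the gripper is bolted on; the fingertips stand 199 mm ahead of it and the grasp point (between the pads) lies 180 mm ahead of it (robot.tcp_to_tips is the z of the fingertips in the tool frame, in m); z points along the fingers, y is the line along which they close (so a half turn about z gives the same grasp; the last joint's range is limited). The gripper opens to 94 mm and grips with 3 to 60 N. Pads are 16 mm wide; open, the fingers measure 119 mm over their backs; the gripper's body (75 mm by 177 mm) begins 78 mm behind the grasp point.
Start: joints at [0.999, 0.087, 1.371, -0, 1.684, -0.103], TCP at [0.249, 0.491, 0.405] pointing down, gripper open.
Joint ranges: [-3.1, 3.1], [-0.76, 2.03], [0.27, 2.55], [-1.08, 4.22], [0.17, 2.65], [-2.57, 2.57]. Speed limits (rad/s): [2.79, 2.79, 3.14, 3.14, 3.14, 3.14].

### API

Orientations are given as [roll, pitch, yaw] about the fixed x, y, z axes, in that order (R = Rz(yaw) Ry(pitch) Rx(roll)).
In Python, from bench import robot gives the robot as it stands.
- The arm moves only by the tool play_rows, never from a script. Its arguments are lists of equal length, an entry for each row: "translation": the shift along the tool's x, y, z scaled (see below), a list of three; "twist": the turn, a rotation vector about the tool's x, y, z scaled (see below), a list of three; "gripper": the opening, from -1 (shut) to 1 (fully open). A call has 1 to 8 rows; each row shifts and turns the commanded pose from where the row before left it, along the tool's axes as they then stand; what a row does not reach is not made up. The controller multiplies each number of a shift by 0.04 m and each number of a turn by 0.1 rad. A row lasts 1/10 s, in which the tool goes at most 50 mm and 8.59 degrees, less where a joint would pass 70% of its speed; a pose out of reach is approached as far as the arm can. A call with a number of a shift or a turn outside -1 to 1 is refused whole. A call with a gripper value outside its range is refused whole. The fingers move at their own pace and stop on an object; the grip force is fixed at half the most. Time passes only in rows, so rows that do not move let the fingers close. It gives the time, the measured TCP pose, the force, the opening and the grip force at its end, in the units of the state.
- robot.get_obs(): the state, without advancing time (a new reading comes with each control period).
- robot.snapshot(name): name is "side" or "top"; returns the picture (400x640x3 uint8, red, green, blue); there is no depth.
- robot.camera_model(name): a dict with "camera_matrix" (3x3 intrinsics, pixels), "rvec" (rotation vector, rad) and "tvec" (3), from world to camera coordinates, as OpenCV has them. Camera axes: x right, y down, z forward; pixel columns grow to the right and rows downward; lengths in m; the calibration is good to about 2 mm. A picture is of the moment at which its call begins. camera_model takes no time and is no camera call.
- robot.close_job(): hands the job in; it is judged then, once.
Trained networks look in the newest picture that a camera, given by its name, has taken for a name from the list of things; names that differ only in an ending like _2 or _b are one class to them, and where a whole thing is asked for, a point or a joint stands for the part that bears it (a point fixed in the world has none). Each returns a list of dicts, best first, with "score" (0 to 1); they miss things now and then, are a little off and sometimes report something else, mostly with a low value. They report only what shows in the picture. A call takes as long as a camera call. They do not tell look-alikes from the thing itself.
- robot.recognise(name, camera): "centre" ([x, y, z] in m, in world coordinates, good to about 4 mm: the middle of the surface that is visible of it).
- robot.spot_point(name, camera): "centre" ([x, y, z] in m, in world coordinates, good to about 4 mm: a listed point, or the origin of a listed thing).
The state is a dict: "time": time; "joint_positions": joint angles; "qvel": joint speeds; "joint_torque": joint torques, N m; "tool_pos": TCP position; "ee_rot": TCP orientation; "wrist_force": force on the tool from outside, world axes, zero at the start; "wrist_torque": the same for the moment, N m; "width": finger opening in m; "finger_force": force on a finger pad.
Only numpy, scipy, OpenCV 4.12 (cv2) and the standard library are available. Lean on these libraries where they do the work, as an engineer would, in place of code of your own. Each camera call takes 0.05 s, during which the arm holds its last target. There are 200 camera calls.

## Working session

There is one attempt and no reset: what is moved stays moved. The work goes in short steps, Python scripts to look and compute and a tool call to move; the robot and the scene stay as the last step left them, time stands still between calls to the robot, and variables do not carry over. Pictures are saved under pics/ and viewed, at most 10 in all, crops included, and the job is handed in when it is done.

Besides the shell and the picture viewer there is one more tool, called after ">>>" as name(argument=value, ...), one argument or row to a line, values as JSON. play_rows: Moves the arm, as the interface text tells. Its arguments: {"type":"object","properties":{"translation":{"type":"array","items":{"type":"array","items":{"type":"number","minimum":-1,"maximum":1}}},"twist":{"type":"array","items":{"type":"array","items":{"type":"number","minimum":-1,"maximum":1}}},"gripper":{"type":"array","items":{"type":"number"}}},"required":["translation","twist","gripper"]}

```bash
mkdir -p pics; python3 - <<'E'
from bench import robot
import cv2,numpy as np
o=robot.get_obs();print({k:np.round(v,3).tolist() for k,v in o.items()}, robot.tcp_to_tips)
for c in("side","top"):
    cv2.imwrite(f"pics/{c}0.png",robot.snapshot(c)[:,:,::-1])
    m=robot.camera_model(c);K=np.array(m["camera_matrix"]);r=np.array(m["rvec"],float);t=np.array(m["tvec"],float)
    print(c,(-cv2.Rodrigues(r)[0].T@t.reshape(3)).round(3))
    for n in["stand","rod_root","rod_tip","spool_small","spool_large","end_cap","bell","tin","gift","ribbon"]:
        for d in robot.spot_point(n,c)[:4]:
            p=np.array(d["centre"],float);print(n,p.round(3),round(d["score"],2),cv2.projectPoints(p[None],r,t,K,None)[0].ravel().round().astype(int))
E
```

```text
{'time': 0.0, 'joint_positions': [0.999, 0.088, 1.372, -0.0, 1.684, -0.103], 'qvel': [-0.001, 0.002, -0.001, -0.001, 0.0, -0.001], 'joint_torque': [-0.001, -34.019, -30.243, 0.072, 0.033, -0.0], 'tool_pos': [0.248, 0.491, 0.404], 'ee_rot': [-3.139, -0.0, 2.673], 'wrist_force': [-0.608, -0.781, 0.23], 'wrist_torque': [-0.022, -0.054, -0.028], 'finger_force': 0.0, 'width': 0.094} 0.1992
side [ 0.272 -0.689  0.735]
stand [0.569 0.268 0.   ] 0.73 [314 170]
rod_root [0.565 0.269 0.097] 0.61 [313 146]
rod_root [0.557 0.117 0.102] 0.53 [326 172]
rod_tip [0.56  0.117 0.102] 0.78 [327 172]
rod_tip [ 0.497 -0.211  0.039] 0.35 [346 279]
spool_small [ 0.474 -0.317  0.033] 0.85 [355 323]
spool_large [ 0.551 -0.095  0.016] 0.89 [349 245]
spool_large [ 0.336 -0.099  0.01 ] 0.87 [269 267]
spool_large [ 0.497 -0.21   0.039] 0.71 [346 279]
spool_large [ 0.583 -0.292  0.008] 0.56 [394 306]
end_cap [ 0.446 -0.09   0.046] 0.78 [310 245]
bell [ 0.364  0.064 -0.   ] 0.9 [267 224]
bell [ 0.652 -0.062 -0.001] 0.46 [378 233]
tin [ 0.651 -0.062  0.001] 0.7 [378 232]
gift [ 0.653 -0.177  0.001] 0.78 [398 263]
ribbon [0.42  0.452 0.   ] 0.48 [260 149]
top [0.358 0.08  1.508]
stand [0.568 0.269 0.001] 0.92 [248 180]
stand [ 0.366  0.063 -0.004] 0.4 [309 241]
rod_root [0.567 0.269 0.106] 0.84 [244 176]
rod_tip [0.56  0.117 0.1  ] 0.74 [293 179]
spool_small [ 0.469 -0.312  0.034] 0.5 [425 210]
spool_large [ 0.581 -0.296  0.014] 0.72 [418 177]
spool_large [ 0.461 -0.001  0.009] 0.56 [329 212]
spool_large [ 0.336 -0.097  0.016] 0.55 [358 251]
spool_large [ 0.554 -0.103  0.01 ] 0.48 [359 185]
end_cap [ 0.445 -0.091  0.036] 0.68 [357 217]
bell [ 0.363  0.062 -0.002] 0.87 [310 242]
tin [ 0.655 -0.061 -0.005] 0.64 [347 156]
tin [ 0.449 -0.093  0.041] 0.2 [358 216]
gift [ 0.652 -0.178 -0.001] 0.67 [381 157]
ribbon [ 0.362  0.064 -0.004] 0.39 [309 242]
```

```bash
python3 - <<'E'
import cv2,numpy as np
s=cv2.imread("pics/side0.png");t=cv2.imread("pics/top0.png")
a=cv2.resize(s[120:350,230:430],None,fx=2.6,fy=2.6,interpolation=cv2.INTER_CUBIC)
cv2.imwrite("pics/s1.png",a)
b=cv2.resize(t[130:280,220:450],None,fx=3.4,fy=3.4,interpolation=cv2.INTER_CUBIC)
cv2.imwrite("pics/t1.png",b);print(a.shape,b.shape)
E
```

```text
(598, 520, 3) (510, 782, 3)
```

View pics/s1.png

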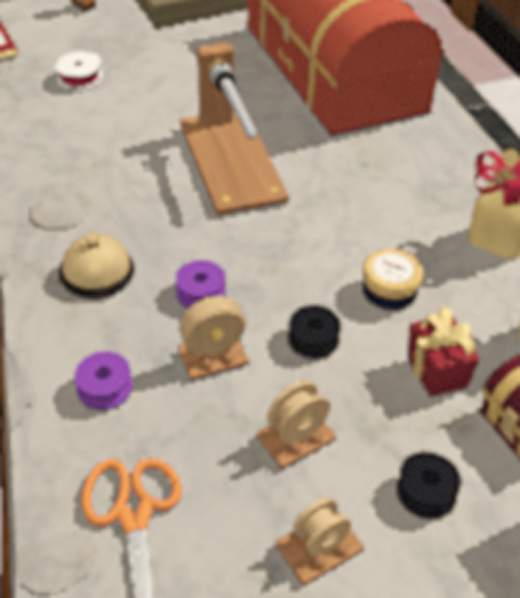

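View pics/t1.png

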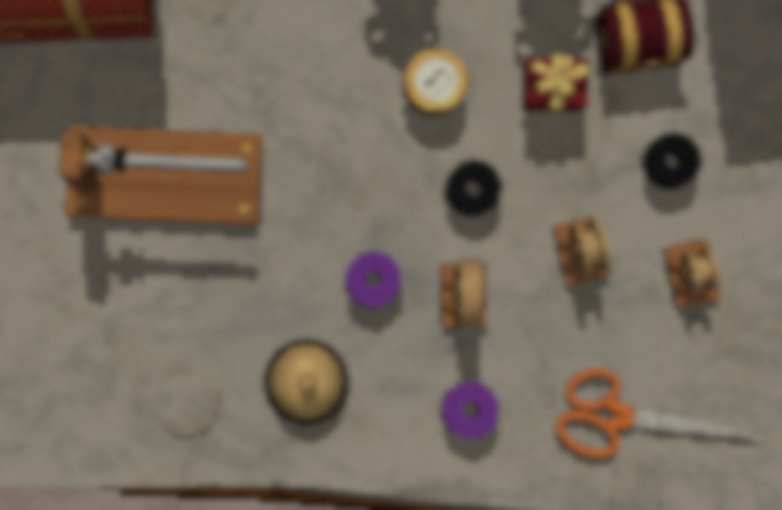

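The three wooden parts on rests are, in side-image pixels, the cap at (310,245), the large spool at (346,279) and the small spool at (355,323). The black spools (349,245) and (394,306) and the purple ones (269,267) and (308,228) lie flat and don't fit the description, so I'm leaving those. Next I'll measure yaw.

```bash
cat > h.py <<'E'
from bench import robot
import cv2,numpy as np
def cam(c):
    m=robot.camera_model(c);return np.array(m["camera_matrix"],float),np.array(m["rvec"],float),np.array(m["tvec"],float).reshape(3)
def back(c,uv,z):
    K,r,t=cam(c);R=cv2.Rodrigues(r)[0];o=-R.T@t;d=R.T@np.linalg.solve(K,[uv[0],uv[1],1]);return o+d*(z-o[2])/d[2]
def proj(c,p):
    K,r,t=cam(c);return cv2.projectPoints(np.array(p,float).reshape(-1,3),r,t,K,None)[0].reshape(-1,2)
def rect(c,img,x0,x1,y0,y1,z,s):  # px: u=(y1-y)*s, v=(x1-x)*s
    q=[[x1,y1,z],[x1,y0,z],[x0,y0,z],[x0,y1,z]];W=int((y1-y0)*s);H=int((x1-x0)*s)
    M=cv2.getPerspectiveTransform(proj(c,q).astype(np.float32),np.float32([[0,0],[W,0],[W,H],[0,H]]))
    return cv2.warpPerspective(img,M,(W,H),flags=cv2.INTER_CUBIC)
E
python3 - <<'E'
from h import *
t=cv2.imread("pics/top0.png")
S=3000;tiles=[]
for n,x,y,z,h in(("stand",.56,.19,.1,.1),("small",.474,-.316,.008,.06),("large",.497,-.211,.008,.06),("cap",.446,-.09,.008,.06)):
    im=rect("top",t,x-h,x+h,y-h,y+h,z,S if n!="stand" else S*.6);im=cv2.resize(im,(360,360));tiles.append(im)
    hsv=cv2.cvtColor(im,cv2.COLOR_BGR2HSV)
    if n!="stand":
        m=((hsv[...,1]>105)&(hsv[...,0]<22)).astype(np.uint8)
        m=cv2.morphologyEx(m,cv2.MORPH_CLOSE,np.ones((25,25)));k,l,st,c=cv2.connectedComponentsWithStats(m);i=1+st[1:,4].argmax()
        r=cv2.minAreaRect(np.argwhere(l==i)[:,::-1].astype(np.float32));print(n,r,"centre",x+h-r[0][1]/3000,y+h-r[0][0]/3000)
        cv2.drawContours(im,[cv2.boxPoints(r).astype(int)],0,(0,255,0),1)
w=cv2.vconcat([cv2.hconcat(tiles[:2]),cv2.hconcat(tiles[2:])]);cv2.imwrite("pics/w.png",cv2.resize(w,(600,600)))
E
```

```text
small ((177.76470947265625, 184.44117736816406), (181.8961944580078, 135.14767456054688), 77.47119140625) centre 0.47251960754394534 -0.3152549031575521
large ((169.0294189453125, 191.6176300048828), (179.7188720703125, 135.09234619140625), 75.96376037597656) centre 0.493127456665039 -0.20734313964843748
cap ((180.144775390625, 169.93896484375), (190.49542236328125, 121.72142791748047), 88.67802429199219) centre 0.4493536783854167 -0.09004825846354167
```

View pics/w.png

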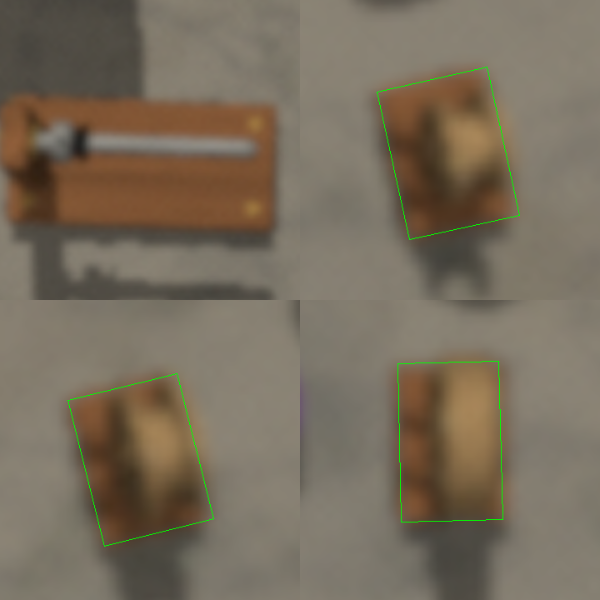

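The picture shows three outlined rests. Rest yaws (their x axis) are about +12.5° for the small spool, +14° for the large one and +1° for the cap. The rod runs from its tip at (257,147) in the tile to the collar at (60,140), so its yaw is about -2.2°, and the black washer's front is at u≈88, roughly 38 mm from the root. I'll turn the tool first.

>>> play_rows(
  translation=[
    [0,0,0],
    [0,0,0],
    [0,0,0],
    [0,0,0],
    [0,0,0],
    [0,0,0],
    [0,0,0],
    [0,0,0],
  ],
  twist=[
    [0,0,1],
    [0,0,1],
    [0,0,1],
    [0,0,1],
    [0,0,1],
    [0,0,1],
    [0,0,1],
    [0,0,1],
  ],
  gripper=[1,1,1,1,1,1,1,1],
)

```text
time: 1.9
tool_pos: [0.2485, 0.4907, 0.4047]
ee_rot: [3.142, -0.0, 1.869]
wrist_force: [0.2, -0.0, -1.2]
width: 0.0938
finger_force: 0.0
```

>>> play_rows(
  translation=[
    [0,0,0],
    [0,0,0],
    [0,0,0],
  ],
  twist=[
    [0,0,0.85],
    [0,0,0],
    [0,0,0],
  ],
  gripper=[1,1,1],
)

```text
time: 2.2
tool_pos: [0.2485, 0.4907, 0.4047]
ee_rot: [3.142, -0.0, 1.79]
wrist_force: [0.9, 0.5, 0.2]
width: 0.0939
finger_force: 0.0
```

```bash
cat >> h.py <<'E'
from scipy.spatial.transform import Rotation as Ro
def go(grasp,yaw_deg):
    """units to bring grasp point to given world point with the tool down, x-axis yaw of part = yaw_deg"""
    o=robot.get_obs();R=Ro.from_euler("xyz",o["ee_rot"]);g=np.array(o["tool_pos"])+R.apply([0,0,.18])
    T=Ro.from_euler("xyz",[np.pi,0,np.pi/2+np.radians(yaw_deg)])
    print("t",round(o["time"],2),"grasp",g.round(4),"shift units",(R.inv().apply(np.array(grasp)-g)/.04).round(2),"twist units",((R.inv()*T).as_rotvec()/.1).round(2),"F",np.round(o["wrist_force"],1),"w",round(o["width"],4),"ff",round(float(np.max(o["finger_force"])),1))
E
python3 -c "
from h import *
go([.473,-.316,.10],12.5)
print(proj('top',[.473,-.316,.034]))"
```

```text
t 2.2 grasp [0.2485 0.4907 0.2247] shift units [-20.9    1.1    3.12] twist units [ 0.   -0.    0.01] F [0.9 0.5 0.2] w 0.0939 ff 0.0
[[425.65338135 209.17388998]]
```

>>> play_rows(
  translation=[
    [-1,0.05,0],
    [-1,0.05,0],
    [-1,0.05,0],
    [-1,0.05,0],
    [-1,0.05,0],
    [-1,0.05,0],
    [-1,0.05,0],
    [-1,0.05,0],
  ],
  twist=[
    [0,0,0],
    [0,0,0],
    [0,0,0],
    [0,0,0],
    [0,0,0],
    [0,0,0],
    [0,0,0],
    [0,0,0],
  ],
  gripper=[1,1,1,1,1,1,1,1],
)

```text
time: 3.0
tool_pos: [0.3329, 0.1801, 0.405]
ee_rot: [3.14, -0.0, 1.79]
wrist_force: [0.6, 0.2, -0.6]
width: 0.094
finger_force: 0.0
```

>>> play_rows(
  translation=[
    [-1,0.05,0],
    [-1,0.05,0],
    [-1,0.05,0],
    [-1,0.05,0],
    [-1,0.05,0],
    [-1,0.05,0],
    [-1,0.05,0],
    [-1,0.05,0],
  ],
  twist=[
    [0,0,0],
    [0,0,0],
    [0,0,0],
    [0,0,0],
    [0,0,0],
    [0,0,0],
    [0,0,0],
    [0,0,0],
  ],
  gripper=[1,1,1,1,1,1,1,1],
)

```text
time: 3.8
tool_pos: [0.4175, -0.1292, 0.4049]
ee_rot: [3.141, 0.0, 1.789]
wrist_force: [0.1, -0.1, 0.1]
width: 0.0941
finger_force: 0.0
```

>>> play_rows(
  translation=[
    [-1,0.1,0.5],
    [-1,0.1,0.5],
    [-1,0,0.5],
    [-1,0,0.5],
    [-0.9,0,0.5],
    [0,0,0.5],
    [0,0,0],
    [0,0,0],
  ],
  twist=[
    [0,0,0],
    [0,0,0],
    [0,0,0],
    [0,0,0],
    [0,0,0],
    [0,0,0],
    [0,0,0],
    [0,0,0],
  ],
  gripper=[1,1,1,1,1,1,1,1],
)

```text
time: 4.6
tool_pos: [0.4675, -0.3169, 0.2846]
ee_rot: [-3.141, -0.001, 1.789]
wrist_force: [0.6, 0.9, -0.5]
width: 0.0938
finger_force: 0.0
```

```bash
python3 -c "
from h import *
for c in('side','top'):
    cv2.imwrite(f'pics/{c}1.png',robot.snapshot(c)[:,:,::-1])
    for d in robot.spot_point('spool_small',c)[:2]: print(c,np.round(d['centre'],4),d['score'])
go([.473,-.316,.041],12.5)
s=cv2.imread('pics/side1.png');cv2.imwrite('pics/s2.png',cv2.resize(s[200:370,270:450],None,fx=3.3,fy=3.3,interpolation=cv2.INTER_CUBIC))
"
```

```text
side [ 0.4753 -0.3186  0.0332] 0.58
top [ 0.4706 -0.3141  0.0337] 0.45
t 4.8 grasp [ 0.4684 -0.317   0.1066] shift units [0.   0.11 1.64] twist units [0.02 0.03 0.  ] F [-0.3  0.3  0. ] w 0.094 ff 0.0
```

View pics/s2.png

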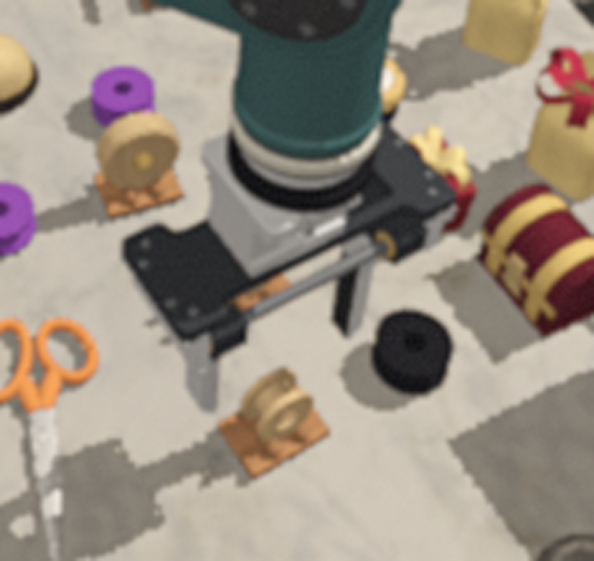

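The fingers straddle the small spool (crop (277,405)) and clear the black spool, so I'm lowering and gripping.

>>> play_rows(
  translation=[
    [0,0.1,0.4],
    [0,0,0.4],
    [0,0,0.4],
    [0,0,0.3],
    [0,0,0.14],
    [0,0,0],
    [0,0,0],
    [0,0,0],
  ],
  twist=[
    [0,0,0],
    [0,0,0],
    [0,0,0],
    [0,0,0],
    [0,0,0],
    [0,0,0],
    [0,0,0],
    [0,0,0],
  ],
  gripper=[1,1,1,1,1,1,1,-1],
)

```text
time: 5.6
tool_pos: [0.4718, -0.3165, 0.2202]
ee_rot: [3.14, 0.002, 1.788]
wrist_force: [0.1, 1.0, -0.4]
width: 0.0888
finger_force: 0.0
```

>>> play_rows(
  translation=[
    [0,0,0],
    [0,0,0],
    [0,0,0],
    [0,0,0],
    [0,0,0],
    [0,0,0],
    [0,0,0],
    [0,0,0],
  ],
  twist=[
    [0,0,0],
    [0,0,0],
    [0,0,0],
    [0,0,0],
    [0,0,0],
    [0,0,0],
    [0,0,0],
    [0,0,0],
  ],
  gripper=[-1,-1,-1,-1,-1,-1,-1,-1],
)

```text
time: 6.4
tool_pos: [0.4717, -0.3162, 0.2193]
ee_rot: [3.141, 0.0, 1.788]
wrist_force: [1.7, 0.8, -0.1]
width: 0.0408
finger_force: 30.0
```

```bash
python3 -c "
from h import *
go([.473,-.316,.041],12.5)"
```

```text
t 6.4 grasp [ 0.4719 -0.3163  0.0393] shift units [ 0.    0.03 -0.04] twist units [ 0.01  0.   -0.01] F [ 1.7  0.8 -0.1] w 0.0408 ff 30.0
```

Width 40.8 mm, so the flats are aligned and the spool is held 5.3 mm below the grasp point. Lifting and turning to the rod's yaw.

>>> play_rows(
  translation=[
    [0,0,-0.3],
    [0,0,-0.7],
    [0,0,-1],
    [0,0,-1],
    [0,0,-1],
    [0,0,0],
    [0,0,0],
  ],
  twist=[
    [0,0,0],
    [0,0,0],
    [0,0,0.6],
    [0,0,0.9],
    [0,0,0.9],
    [0,0,0.17],
    [0,0,0],
  ],
  gripper=[-1,-1,-1,-1,-1,-1,-1],
)

```text
time: 7.1
tool_pos: [0.4713, -0.3162, 0.3805]
ee_rot: [3.14, 0.002, 1.531]
wrist_force: [0.2, -0.1, -0.5]
width: 0.0409
finger_force: 30.0
```

```bash
python3 -c "
from h import *
go([.560,.085,.1053],-2.2)"
```

```text
t 7.1 grasp [ 0.4717 -0.3166  0.2005] shift units [10.12  1.81  2.37] twist units [ 0.02  0.02 -0.01] F [ 0.2 -0.1 -0.5] w 0.0409 ff 30.0
```

>>> play_rows(
  translation=[
    [1,0.18,0],
    [1,0.18,0],
    [1,0.18,0],
    [1,0.18,0],
    [1,0.18,0],
    [1,0.18,0],
    [1,0.18,0],
    [1,0.18,0],
  ],
  twist=[
    [0,0,0],
    [0,0,0],
    [0,0,0],
    [0,0,0],
    [0,0,0],
    [0,0,0],
    [0,0,0],
    [0,0,0],
  ],
  gripper=[-1,-1,-1,-1,-1,-1,-1,-1],
)

```text
time: 7.9
tool_pos: [0.5414, 0.0028, 0.3761]
ee_rot: [-3.136, -0.0, 1.532]
wrist_force: [0.5, -0.7, -1.1]
width: 0.0409
finger_force: 30.0
```

>>> play_rows(
  translation=[
    [1,0.2,0.3],
    [0.8,0.17,0.7],
    [0,0,0.7],
    [0,0,0.5],
    [0,0,0.17],
    [0,0,0],
    [0,0,0],
    [0,0,0],
  ],
  twist=[
    [0,0,0],
    [0,0,0],
    [0,0,0],
    [0,0,0],
    [0,0,0],
    [0,0,0],
    [0,0,0],
    [0,0,0],
  ],
  gripper=[-1,-1,-1,-1,-1,-1,-1,-1],
)

```text
time: 8.7
tool_pos: [0.5599, 0.0722, 0.2857]
ee_rot: [3.139, -0.0, 1.53]
wrist_force: [0.4, 0.2, -0.1]
width: 0.0407
finger_force: 30.0
```

```bash
python3 -c "
from h import *
go([.560,.085,.1053],-2.2)
for c in('side','top'):
    cv2.imwrite(f'pics/{c}3.png',robot.snapshot(c)[:,:,::-1])
    for n in('spool_small','rod_tip','rod_root'):
        for k in range(2):
            for d in robot.spot_point(n,c)[:1]: print(c,n,np.round(d['centre'],4),round(d['score'],2))
a=cv2.imread('pics/side3.png')[120:240,255:395];b=cv2.imread('pics/top3.png')[130:230,230:345]
a=cv2.resize(a,(560,480),interpolation=cv2.INTER_CUBIC);cv2.imwrite('pics/s3.png',a)
"
```

```text
t 8.7 grasp [0.5604 0.0722 0.1057] shift units [ 0.32 -0.02  0.01] twist units [ 0.03 -0.   -0.02] F [ 0.4  0.2 -0.1] w 0.0407 ff 30.0
side spool_small [0.5617 0.0738 0.0998] 0.52
side spool_small [0.5617 0.0738 0.0998] 0.52
side rod_tip [0.5627 0.1205 0.1005] 0.56
side rod_tip [0.5627 0.1205 0.1005] 0.56
side rod_root [0.5645 0.2681 0.1007] 0.77
side rod_root [0.5645 0.2681 0.1007] 0.77
top rod_tip [0.5592 0.1211 0.0978] 0.92
top rod_tip [0.5592 0.1211 0.0978] 0.92
top rod_root [0.5645 0.2709 0.1056] 0.6
top rod_root [0.5645 0.2709 0.1056] 0.6
```

View pics/s3.png

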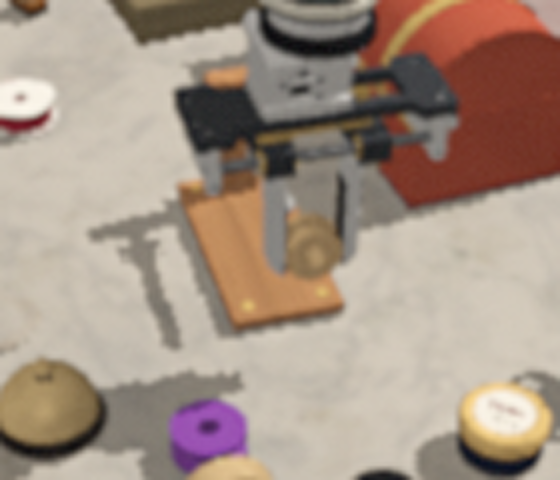

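The spool is in line between the fingers at (312,245) just before the rod. A rod-axis fit from the unobstructed top picture comes next.

```bash
python3 -c "
from h import *
t=cv2.imread('pics/top0.png');S=2000
im=rect('top',t,.53,.60,.10,.26,.1,S);s=cv2.cvtColor(im,cv2.COLOR_BGR2HSV)[...,1].astype(float)
P=[]
for y in np.arange(.135,.222,.003):
    u=int((.26-y)*S);v=s[:,u];w=np.clip(110-v,0,None);x=.60-np.arange(len(v))/S
    m=abs(x-.562)<.014;P.append((y,(w*x*m).sum()/(w*m).sum(),(w*m>25).sum()/2))
P=np.array(P);k=np.polyfit(P[:,0],P[:,1],1);print(P[::5].round(4));print('slope deg',np.degrees(np.arctan(k[0])),'x at tip .119',np.polyval(k,.119),'x at .2',np.polyval(k,.2), np.std(P[:,1]-np.polyval(k,P[:,0])))
v=s[int((.60-np.polyval(k,.119))*S)];print([(round(.26-u/S,3),int(v[u])) for u in range(240,320,6)])
"
```

```text
[[ 0.135   0.5621 12.5   ]
 [ 0.15    0.5626 13.    ]
 [ 0.165   0.5629 13.5   ]
 [ 0.18    0.5635 13.    ]
 [ 0.195   0.564  13.    ]
 [ 0.21    0.5646 13.    ]]
slope deg 1.9875081224497477 x at tip .119 0.5614192991628905 x at .2 0.5642302001145901 7.203253626513856e-05
[(0.14, 23), (0.137, 19), (0.134, 21), (0.131, 21), (0.128, 23), (0.125, 24), (0.122, 43), (0.119, 85), (0.116, 125), (0.113, 148), (0.11, 136), (0.107, 96), (0.104, 52), (0.101, 39)]
```

>>> play_rows(
  translation=[
    [0.15,-0.02,0.01],
    [0.15,0,0],
    [0.15,0,0],
    [0.15,0,0],
    [0.15,0,0],
    [0.15,0,0],
    [0.15,0,0],
    [0.1,0,0],
  ],
  twist=[
    [0,0,-0.05],
    [0,0,0],
    [0,0,0],
    [0,0,0],
    [0,0,0],
    [0,0,0],
    [0,0,0],
    [0,0,0],
  ],
  gripper=[-1,-1,-1,-1,-1,-1,-1,-1],
)

```text
time: 10.2
tool_pos: [0.5603, 0.1192, 0.2839]
ee_rot: [3.142, -0.0, 1.536]
wrist_force: [-0.3, -0.3, -0.1]
width: 0.0409
finger_force: 30.0
```

```bash
python3 -c "
from h import *
go([.5635,.19,.1053],-2.0);print(np.round(robot.get_obs()['wrist_torque'],2))"
```

```text
t 10.2 grasp [0.5603 0.1192 0.1039] shift units [ 1.77  0.02 -0.03] twist units [ 0. -0.  0.] F [-0.3 -0.3 -0.1] w 0.0409 ff 30.0
[-0.01  0.07 -0.06]
```

It entered without contact force. Going on with a small centring correction.

>>> play_rows(
  translation=[
    [0.1,0.02,-0.03],
    [0.15,0,0],
    [0.15,0,0],
    [0.15,0,0],
    [0.15,0,0],
    [0.15,0,0],
    [0.15,0,0],
    [0.15,0,0],
  ],
  twist=[
    [0,0,0],
    [0,0,0],
    [0,0,0],
    [0,0,0],
    [0,0,0],
    [0,0,0],
    [0,0,0],
    [0,0,0],
  ],
  gripper=[-1,-1,-1,-1,-1,-1,-1,-1],
)

```text
time: 11.0
tool_pos: [0.5627, 0.165, 0.2851]
ee_rot: [3.142, -0.0, 1.536]
wrist_force: [-0.2, -0.1, -0.2]
width: 0.0406
finger_force: 30.0
```

>>> play_rows(
  translation=[
    [0.15,0,0],
    [0.1,0,0],
    [0.1,0,0],
    [0.1,0,0],
    [0,0,0],
  ],
  twist=[
    [0,0,0],
    [0,0,0],
    [0,0,0],
    [0,0,0],
    [0,0,0],
  ],
  gripper=[-1,-1,-1,-1,-1],
)

```text
time: 11.5
tool_pos: [0.5634, 0.1829, 0.2851]
ee_rot: [3.142, -0.0, 1.536]
wrist_force: [0.3, 1.2, -1.1]
width: 0.041
finger_force: 30.0
```

```bash
python3 -c "
from h import *
go([.5645,.21,.1053],-2.0);print(np.round(robot.get_obs()['wrist_torque'],2))"
```

```text
t 11.5 grasp [0.5634 0.1829 0.1051] shift units [ 0.68  0.   -0.01] twist units [ 0. -0.  0.] F [ 0.3  1.2 -1.1] w 0.041 ff 30.0
[-0.06  0.01  0.02]
```

>>> play_rows(
  translation=[
    [0.1,0,0],
    [0.1,0,0],
    [0.1,0,0],
    [0.1,0,0],
    [0.1,0,0],
    [0,0,0],
  ],
  twist=[
    [0,0,0],
    [0,0,0],
    [0,0,0],
    [0,0,0],
    [0,0,0],
    [0,0,0],
  ],
  gripper=[-1,-1,-1,-1,-1,-1],
)

```text
time: 12.1
tool_pos: [0.564, 0.203, 0.2851]
ee_rot: [3.142, -0.0, 1.537]
wrist_force: [0.0, 0.1, -1.2]
width: 0.0408
finger_force: 30.0
```

>>> play_rows(
  translation=[
    [0.04,0,0],
    [0.04,0,0],
    [0,0,0],
  ],
  twist=[
    [0,0,0],
    [0,0,0],
    [0,0,0],
  ],
  gripper=[-1,-1,-1],
)

```text
time: 12.4
tool_pos: [0.5642, 0.2058, 0.2851]
ee_rot: [3.142, -0.0, 1.536]
wrist_force: [-0.1, 0.0, -1.1]
width: 0.0409
finger_force: 30.0
```

>>> play_rows(
  translation=[
    [0.04,0,0],
    [0.04,0,0],
    [0.04,0,0],
    [0,0,0],
  ],
  twist=[
    [0,0,0],
    [0,0,0],
    [0,0,0],
    [0,0,0],
  ],
  gripper=[-1,-1,-1,-1],
)

```text
time: 12.8
tool_pos: [0.5643, 0.2107, 0.2851]
ee_rot: [3.141, -0.0, 1.536]
wrist_force: [0.3, -1.0, -1.0]
width: 0.0407
finger_force: 30.0
```

>>> play_rows(
  translation=[
    [0.04,0,0],
    [0.04,0,0],
    [0,0,0],
  ],
  twist=[
    [0,0,0],
    [0,0,0],
    [0,0,0],
  ],
  gripper=[-1,-1,-1],
)

```text
time: 13.1
tool_pos: [0.5644, 0.2139, 0.2851]
ee_rot: [3.142, -0.0, 1.536]
wrist_force: [-0.3, -0.3, -0.2]
width: 0.0408
finger_force: 30.0
```

>>> play_rows(
  translation=[
    [0.04,0,0],
    [0.04,0,0],
    [0,0,0],
  ],
  twist=[
    [0,0,0],
    [0,0,0],
    [0,0,0],
  ],
  gripper=[-1,-1,-1],
)

```text
time: 13.4
tool_pos: [0.5646, 0.2171, 0.2851]
ee_rot: [3.142, -0.0, 1.536]
wrist_force: [-1.0, 0.0, -1.8]
width: 0.0404
finger_force: 30.0
```

>>> play_rows(
  translation=[
    [0.04,0,0],
    [0.04,0,0],
    [0,0,0],
  ],
  twist=[
    [0,0,0],
    [0,0,0],
    [0,0,0],
  ],
  gripper=[-1,-1,-1],
)

```text
time: 13.7
tool_pos: [0.5647, 0.22, 0.2851]
ee_rot: [3.142, 0.001, 1.536]
wrist_force: [0.2, -0.1, -0.9]
width: 0.0405
finger_force: 30.0
```

>>> play_rows(
  translation=[
    [0.04,0,0],
    [0.04,0,0],
    [0,0,0],
  ],
  twist=[
    [0,0,0],
    [0,0,0],
    [0,0,0],
  ],
  gripper=[-1,-1,-1],
)

```text
time: 14.0
tool_pos: [0.5648, 0.2226, 0.2851]
ee_rot: [-3.141, 0.002, 1.535]
wrist_force: [-1.0, -5.6, -0.1]
width: 0.0407
finger_force: 30.0
```

Contact at 5.6 N: the small spool bears on the washer at grasp y ≈ 0.2226. Releasing and rising.

>>> play_rows(
  translation=[
    [0,0,0],
    [0,0,0],
    [0,0,0],
    [0,0,-0.5],
    [0,0,-1],
    [0,0,-1],
    [0,0,0],
  ],
  twist=[
    [0,0,0],
    [0,0,0],
    [0,0,0],
    [0,0,0],
    [0,0,0],
    [0,0,0],
    [0,0,0],
  ],
  gripper=[0.3,0.3,0.3,0.3,0.3,0.3,0.3],
)

```text
time: 14.7
tool_pos: [0.5654, 0.2238, 0.3932]
ee_rot: [3.128, -0.005, 1.536]
wrist_force: [1.4, 0.0, 0.8]
width: 0.0612
finger_force: 0.0
```

```bash
python3 -c "
from h import *
go([.495,-.209,.10],14)
for n in('spool_small','spool_large'):
  for c in('side','top'):
    robot.snapshot(c)
    for d in robot.spot_point(n,c)[:3]: print(c,n,np.round(d['centre'],4),round(d['score'],2))
"
```

```text
t 14.7 grasp [0.5678 0.2247 0.2133] shift units [-10.91  -1.48   2.75] twist units [ 0.14 -0.03 -2.79] F [1.4 0.  0.8] w 0.0612 ff 0.0
side spool_small [0.5641 0.2134 0.0994] 0.57
top spool_small [0.5606 0.2141 0.0973] 0.48
side spool_large [ 0.5829 -0.2934  0.0135] 0.78
side spool_large [ 0.5533 -0.0966  0.0165] 0.72
side spool_large [ 0.4987 -0.2079  0.0413] 0.69
top spool_large [ 0.461  -0.0037  0.0092] 0.62
top spool_large [ 0.5794 -0.2992  0.0175] 0.6
top spool_large [ 0.4928 -0.2099  0.0376] 0.52
```

The small spool hangs on the rod. Moving to above the large one.

>>> play_rows(
  translation=[
    [-1,-0.13,0],
    [-1,-0.13,0],
    [-1,-0.13,0],
    [-1,-0.13,0],
    [-1,-0.13,0],
    [-1,-0.13,0],
    [-1,-0.13,0],
    [-1,-0.13,0],
  ],
  twist=[
    [0,0,0],
    [0,0,0],
    [0,0,0],
    [0,0,0],
    [0,0,0],
    [0,0,0],
    [0,0,0],
    [0,0,0],
  ],
  gripper=[1,1,1,1,1,1,1,1],
)

```text
time: 15.9
tool_pos: [0.5114, -0.0966, 0.3843]
ee_rot: [-3.141, -0.0, 1.536]
wrist_force: [0.1, 0.7, 0.1]
width: 0.0941
finger_force: 0.0
```

>>> play_rows(
  translation=[
    [-1,-0.13,0],
    [-1,-0.13,0.5],
    [-0.9,-0.2,0.6],
    [0,0,0.6],
    [0,0,0.5],
    [0,0,0.4],
    [0,0,0],
    [0,0,0],
  ],
  twist=[
    [0,0,0],
    [0,0,0],
    [0,0,0],
    [0,0,-0.8],
    [0,0,-1],
    [0,0,-0.99],
    [0,0,0],
    [0,0,0],
  ],
  gripper=[1,1,1,1,1,1,1,1],
)

```text
time: 16.7
tool_pos: [0.4895, -0.2103, 0.2807]
ee_rot: [-3.141, -0.001, 1.813]
wrist_force: [-0.4, 0.1, -0.0]
width: 0.0942
finger_force: 0.0
```

```bash
python3 -c "
from h import *
go([.495,-.209,.047],14)
s=robot.snapshot('side')[:,:,::-1]
for d in robot.spot_point('spool_large','side')[:4]: print(np.round(d['centre'],4),round(d['score'],2))
cv2.imwrite('pics/s4.png',cv2.resize(s[190:330,280:450],None,fx=3.3,fy=3.3,interpolation=cv2.INTER_CUBIC))
"
```

```text
t 16.7 grasp [ 0.4893 -0.2102  0.1007] shift units [-0.01  0.15  1.34] twist units [-0.01 -0.01 -0.02] F [-0.4  0.1 -0. ] w 0.0942 ff 0.0
[ 0.5    -0.2116  0.0372] 0.79
[ 0.5843 -0.2917  0.0098] 0.71
[ 0.551  -0.0961  0.0184] 0.69
[ 0.4622 -0.0035  0.011 ] 0.6
```

View pics/s4.png

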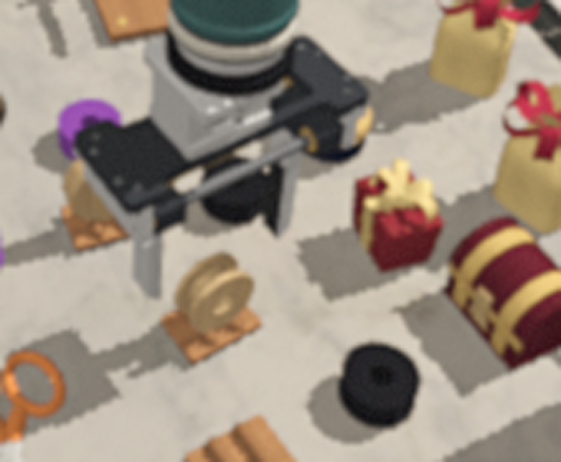

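The wooden large spool at crop (213,293) sits between the fingers, and the black one at (380,385) is clear. Lowering and gripping.

>>> play_rows(
  translation=[
    [0,0.16,0.3],
    [0,0,0.4],
    [0,0,0.3],
    [0,0,0.2],
    [0,0,0.13],
    [0,0,0],
    [0,0,0],
    [0,0,0],
  ],
  twist=[
    [0,0,0],
    [0,0,0],
    [0,0,0],
    [0,0,0],
    [0,0,0],
    [0,0,0],
    [0,0,0],
    [0,0,0],
  ],
  gripper=[1,1,1,1,1,1,1,-1],
)

```text
time: 17.6
tool_pos: [0.496, -0.209, 0.2286]
ee_rot: [3.14, 0.001, 1.815]
wrist_force: [-0.1, 0.7, -0.3]
width: 0.0888
finger_force: 0.0
```

>>> play_rows(
  translation=[
    [0,0,0],
    [0,0,0],
    [0,0,0],
    [0,0,0],
    [0,0,0],
    [0,0,0],
    [0,0,0],
  ],
  twist=[
    [0,0,0],
    [0,0,0],
    [0,0,0],
    [0,0,0],
    [0,0,0],
    [0,0,0],
    [0,0,0],
  ],
  gripper=[-1,-1,-1,-1,-1,-1,-1],
)

```text
time: 18.3
tool_pos: [0.4954, -0.209, 0.2279]
ee_rot: [-3.14, -0.0, 1.815]
wrist_force: [-3.4, -0.8, 2.5]
width: 0.0523
finger_force: 30.0
```

```bash
python3 -c "
from h import *
go([.495,-.209,.047],14)"
```

```text
t 18.3 grasp [ 0.4951 -0.209   0.0479] shift units [ 0.   -0.    0.02] twist units [-0.01 -0.   -0.  ] F [-3.4 -0.8  2.5] w 0.0523 ff 30.0
```

>>> play_rows(
  translation=[
    [0,0,-0.3],
    [0,0,-0.7],
    [0,0,-1],
    [0,0,-1],
    [0,0,-0.9],
    [0,0,0],
    [0,0,0],
  ],
  twist=[
    [0,0,0],
    [0,0,0],
    [0,0,0.9],
    [0,0,0.9],
    [0,0,0.9],
    [0,0,0.09],
    [0,0,0],
  ],
  gripper=[-1,-1,-1,-1,-1,-1,-1],
)

```text
time: 19.0
tool_pos: [0.496, -0.2087, 0.3849]
ee_rot: [3.139, 0.001, 1.537]
wrist_force: [0.7, -0.5, -1.6]
width: 0.0521
finger_force: 30.0
```

```bash
python3 -c "
from h import *
go([.560,.075,.1069],-2.0)"
```

```text
t 19.0 grasp [ 0.4965 -0.2088  0.2049] shift units [7.15 1.34 2.45] twist units [0.03 0.01 0.01] F [ 0.7 -0.5 -1.6] w 0.0521 ff 30.0
```

>>> play_rows(
  translation=[
    [1,0.19,0],
    [1,0.19,0],
    [1,0.19,0],
    [1,0.19,0],
    [1,0.19,0],
    [1,0.19,0],
    [0.8,0.2,0.3],
    [0.35,0,0.7],
  ],
  twist=[
    [0,0,0],
    [0,0,0],
    [0,0,0],
    [0,0,0],
    [0,0,0],
    [0,0,0],
    [0,0,0],
    [0,0,0],
  ],
  gripper=[-1,-1,-1,-1,-1,-1,-1,-1],
)

```text
time: 19.8
tool_pos: [0.56, 0.0781, 0.3433]
ee_rot: [3.139, -0.002, 1.54]
wrist_force: [0.5, -0.4, -1.1]
width: 0.0523
finger_force: 30.0
```

>>> play_rows(
  translation=[
    [0,0,0.7],
    [0,0,0.5],
    [0,0,0.25],
    [0,0,0],
    [0,0,0],
  ],
  twist=[
    [0,0,0],
    [0,0,0],
    [0,0,0],
    [0,0,0],
    [0,0,0],
  ],
  gripper=[-1,-1,-1,-1,-1],
)

```text
time: 20.3
tool_pos: [0.5594, 0.075, 0.2858]
ee_rot: [-3.141, -0.0, 1.536]
wrist_force: [1.3, -1.1, -1.7]
width: 0.0525
finger_force: 30.0
```

```bash
python3 -c "
from h import *
for c in('side','top'):
    cv2.imwrite(f'pics/{c}5.png',robot.snapshot(c)[:,:,::-1])
    for n in('spool_large','spool_small'):
        for d in robot.spot_point(n,c)[:5]:
            if d['centre'][2]>.06: print(c,n,np.round(d['centre'],4),round(d['score'],2))
go([.560,.075,.1069],-2.0)
"
```

```text
side spool_large [0.5634 0.0735 0.1005] 0.81
top spool_small [0.5611 0.2167 0.0996] 0.39
t 20.6 grasp [0.56  0.075 0.107] shift units [-0.  0.  0.] twist units [ 0.02 -0.   -0.  ] F [ 0.   0.1 -2. ] w 0.0521 ff 30.0
```

>>> play_rows(
  translation=[
    [0.15,0,0],
    [0.15,0,0],
    [0.15,0,0],
    [0.15,0,0],
    [0.15,0,0],
    [0.15,0,0],
    [0.15,0,0],
    [0.05,0,0],
  ],
  twist=[
    [0,0,0],
    [0,0,0],
    [0,0,0],
    [0,0,0],
    [0,0,0],
    [0,0,0],
    [0,0,0],
    [0,0,0],
  ],
  gripper=[-1,-1,-1,-1,-1,-1,-1,-1],
)

```text
time: 21.4
tool_pos: [0.5609, 0.1198, 0.2859]
ee_rot: [-3.142, -0.0, 1.537]
wrist_force: [-0.1, 0.2, -1.0]
width: 0.0523
finger_force: 30.0
```

```bash
python3 -c "
from h import *
go([.563,.165,.1069],-2.0);print(np.round(robot.get_obs()['wrist_torque'],2))"
```

```text
t 21.4 grasp [0.5609 0.1199 0.1059] shift units [ 1.13  0.01 -0.03] twist units [-0.   -0.    0.01] F [-0.1  0.2 -1. ] w 0.0523 ff 30.0
[-0.11  0.08 -0.03]
```

Threaded with no side load.

>>> play_rows(
  translation=[
    [0.15,0.01,-0.02],
    [0.15,0,0],
    [0.15,0,0],
    [0.15,0,0],
    [0.15,0,0],
    [0.15,0,0],
    [0.15,0,0],
    [0.1,0,0],
  ],
  twist=[
    [0,0,0],
    [0,0,0],
    [0,0,0],
    [0,0,0],
    [0,0,0],
    [0,0,0],
    [0,0,0],
    [0,0,0],
  ],
  gripper=[-1,-1,-1,-1,-1,-1,-1,-1],
)

```text
time: 22.2
tool_pos: [0.5629, 0.1657, 0.2867]
ee_rot: [3.142, -0.0, 1.536]
wrist_force: [0.6, 0.9, 0.0]
width: 0.0524
finger_force: 30.0
```

>>> play_rows(
  translation=[
    [0.1,0,0],
    [0.1,0,0],
    [0.1,0,0],
    [0,0,0],
  ],
  twist=[
    [0,0,0],
    [0,0,0],
    [0,0,0],
    [0,0,0],
  ],
  gripper=[-1,-1,-1,-1],
)

```text
time: 22.6
tool_pos: [0.5633, 0.1775, 0.2867]
ee_rot: [3.142, -0.0, 1.536]
wrist_force: [-0.5, -1.0, -1.2]
width: 0.0522
finger_force: 30.0
```

>>> play_rows(
  translation=[
    [0.04,0,0],
    [0.04,0,0],
    [0.04,0,0],
    [0,0,0],
  ],
  twist=[
    [0,0,0],
    [0,0,0],
    [0,0,0],
    [0,0,0],
  ],
  gripper=[-1,-1,-1,-1],
)

```text
time: 23.0
tool_pos: [0.5635, 0.182, 0.2867]
ee_rot: [3.142, -0.0, 1.536]
wrist_force: [0.0, -0.7, -1.1]
width: 0.0518
finger_force: 30.0
```

>>> play_rows(
  translation=[
    [0.04,0,0],
    [0.04,0,0],
    [0,0,0],
  ],
  twist=[
    [0,0,0],
    [0,0,0],
    [0,0,0],
  ],
  gripper=[-1,-1,-1],
)

```text
time: 23.3
tool_pos: [0.5636, 0.1852, 0.2867]
ee_rot: [3.141, -0.0, 1.536]
wrist_force: [-0.2, 0.5, -0.7]
width: 0.0526
finger_force: 30.0
```

>>> play_rows(
  translation=[
    [0.04,0,0],
    [0.04,0,0],
    [0,0,0],
  ],
  twist=[
    [0,0,0],
    [0,0,0],
    [0,0,0],
  ],
  gripper=[-1,-1,-1],
)

```text
time: 23.6
tool_pos: [0.5637, 0.1884, 0.2867]
ee_rot: [3.142, -0.0, 1.536]
wrist_force: [-0.4, 0.7, -0.9]
width: 0.0521
finger_force: 30.0
```

>>> play_rows(
  translation=[
    [0.04,0,0],
    [0.04,0,0],
    [0,0,0],
  ],
  twist=[
    [0,0,0],
    [0,0,0],
    [0,0,0],
  ],
  gripper=[-1,-1,-1],
)

```text
time: 23.9
tool_pos: [0.5638, 0.1917, 0.2867]
ee_rot: [-3.142, -0.0, 1.536]
wrist_force: [-0.1, 0.0, -0.8]
width: 0.0522
finger_force: 30.0
```

>>> play_rows(
  translation=[
    [0.04,0,0],
    [0.04,0,0],
    [0,0,0],
  ],
  twist=[
    [0,0,0],
    [0,0,0],
    [0,0,0],
  ],
  gripper=[-1,-1,-1],
)

```text
time: 24.2
tool_pos: [0.5639, 0.1948, 0.2867]
ee_rot: [3.142, -0.0, 1.536]
wrist_force: [1.1, -1.3, -0.9]
width: 0.0525
finger_force: 30.0
```

>>> play_rows(
  translation=[
    [0.04,0,0],
    [0.04,0,0],
    [0,0,0],
  ],
  twist=[
    [0,0,0],
    [0,0,0],
    [0,0,0],
  ],
  gripper=[-1,-1,-1],
)

```text
time: 24.5
tool_pos: [0.5641, 0.1972, 0.2867]
ee_rot: [-3.141, 0.002, 1.536]
wrist_force: [-0.2, -4.2, -0.2]
width: 0.0522
finger_force: 30.0
```

>>> play_rows(
  translation=[
    [0.03,0,0],
    [0.03,0,0],
    [0,0,0],
    [0,0,0],
    [0,0,0],
  ],
  twist=[
    [0,0,0],
    [0,0,0],
    [0,0,0],
    [0,0,0],
    [0,0,0],
  ],
  gripper=[-1,-1,-1,-1,-1],
)

```text
time: 25.0
tool_pos: [0.5642, 0.1989, 0.2867]
ee_rot: [-3.141, 0.004, 1.535]
wrist_force: [-1.6, -6.1, 0.5]
width: 0.0525
finger_force: 30.0
```

>>> play_rows(
  translation=[
    [0,0,0],
    [0,0,0],
  ],
  twist=[
    [0,0,0],
    [0,0,0],
  ],
  gripper=[-1,-1],
)

```text
time: 25.2
tool_pos: [0.5642, 0.1989, 0.2867]
ee_rot: [-3.141, 0.004, 1.535]
wrist_force: [-0.7, -8.3, 0.4]
width: 0.052
finger_force: 30.0
```

The large spool presses at about 7 N (held 0.5 s). Releasing and going for the cap.

>>> play_rows(
  translation=[
    [0,0,0],
    [0,0,0],
    [0,0,0],
    [0,0,-0.5],
    [0,0,-1],
    [0,0,-1],
    [0,0,0],
  ],
  twist=[
    [0,0,0],
    [0,0,0],
    [0,0,0],
    [0,0,0],
    [0,0,0],
    [0,0,0],
    [0,0,0],
  ],
  gripper=[0.5,0.5,0.5,0.5,0.5,0.5,0.5],
)

```text
time: 25.9
tool_pos: [0.5648, 0.2009, 0.3948]
ee_rot: [3.128, -0.005, 1.537]
wrist_force: [0.1, 0.3, 0.5]
width: 0.0702
finger_force: 0.0
```

```bash
python3 -c "
from h import *
go([.4475,-.09,.115],1.3)
for c in('side','top'):
    robot.snapshot(c)
    for n in('spool_small','spool_large','end_cap'):
        for d in robot.spot_point(n,c)[:6]:
            if d['centre'][2]>.06 or n=='end_cap': print(c,n,np.round(d['centre'],4),round(d['score'],2))
"
```

```text
t 25.9 grasp [0.5672 0.2017 0.2148] shift units [-7.4  -2.78  2.42] twist units [ 0.14 -0.05 -0.57] F [0.1 0.3 0.5] w 0.0702 ff 0.0
side spool_small [0.5651 0.2134 0.0981] 0.52
side spool_large [0.5664 0.1875 0.0999] 0.48
side end_cap [ 0.4453 -0.0894  0.0432] 0.88
top spool_large [0.5606 0.1871 0.0949] 0.43
top end_cap [ 0.4505 -0.0895  0.0416] 0.66
```

>>> play_rows(
  translation=[
    [-1,-0.38,0],
    [-1,-0.38,0],
    [-1,-0.38,0],
    [-1,-0.38,0],
    [-1,-0.38,0],
    [-1,-0.38,0.2],
    [-1,-0.38,0.5],
    [-0.4,-0.1,0.6],
  ],
  twist=[
    [0,0,0],
    [0,0,0],
    [0,0,0],
    [0,0,0],
    [0,0,0],
    [0,0,0],
    [0,0,0],
    [0,0,-0.57],
  ],
  gripper=[1,1,1,1,1,1,1,1],
)

```text
time: 27.1
tool_pos: [0.4422, -0.0942, 0.3346]
ee_rot: [3.14, 0.002, 1.591]
wrist_force: [0.1, 0.7, 0.2]
width: 0.0938
finger_force: 0.0
```

>>> play_rows(
  translation=[
    [0,0,0.5],
    [0,0,0.5],
    [0,0,0],
    [0,0,0],
  ],
  twist=[
    [0,0,0],
    [0,0,0],
    [0,0,0],
    [0,0,0],
  ],
  gripper=[1,1,1,1],
)

```text
time: 27.5
tool_pos: [0.4433, -0.0917, 0.2944]
ee_rot: [-3.14, -0.001, 1.593]
wrist_force: [0.1, 0.5, 0.2]
width: 0.094
finger_force: 0.0
```

```bash
python3 -c "
from h import *
go([.4475,-.09,.053],1.3)
s=robot.snapshot('side')[:,:,::-1]
for d in robot.spot_point('end_cap','side')[:2]: print(np.round(d['centre'],4),round(d['score'],2))
cv2.imwrite('pics/s6.png',cv2.resize(s[120:300,230:400],None,fx=3.2,fy=3.2,interpolation=cv2.INTER_CUBIC))
"
```

```text
t 27.5 grasp [ 0.4431 -0.0916  0.1144] shift units [0.04 0.11 1.53] twist units [-0.01 -0.01 -0.01] F [0.1 0.5 0.2] w 0.094 ff 0.0
[ 0.4477 -0.0922  0.0449] 0.83
[ 0.3645  0.0602 -0.0015] 0.23
```

View pics/s6.png

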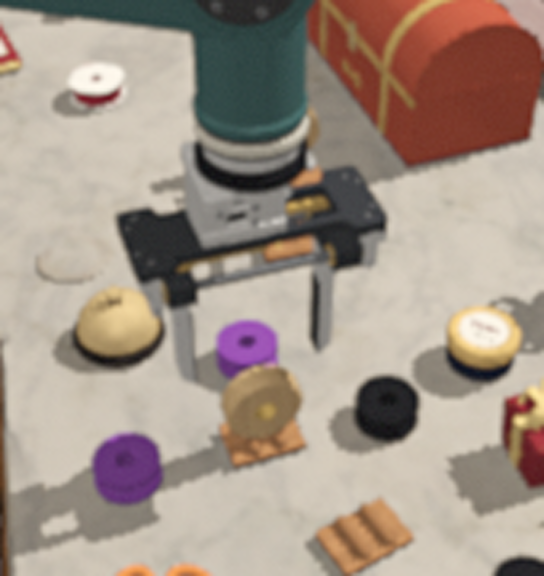

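The cap (260,403) lies between the fingers. Lowering and gripping.

>>> play_rows(
  translation=[
    [0.03,0.12,0.3],
    [0,0,0.4],
    [0,0,0.4],
    [0,0,0.3],
    [0,0,0.15],
    [0,0,0],
    [0,0,0],
    [0,0,0],
  ],
  twist=[
    [0,0,0],
    [0,0,0],
    [0,0,0],
    [0,0,0],
    [0,0,0],
    [0,0,0],
    [0,0,0],
    [0,0,0],
  ],
  gripper=[1,1,1,1,1,1,1,-1],
)

```text
time: 28.4
tool_pos: [0.4486, -0.0905, 0.2336]
ee_rot: [3.14, 0.001, 1.593]
wrist_force: [0.0, -0.3, 0.1]
width: 0.0888
finger_force: 0.0
```

>>> play_rows(
  translation=[
    [0,0,0],
    [0,0,0],
    [0,0,0],
    [0,0,0],
    [0,0,0],
    [0,0,0],
    [0,0,0],
  ],
  twist=[
    [0,0,0],
    [0,0,0],
    [0,0,0],
    [0,0,0],
    [0,0,0],
    [0,0,0],
    [0,0,0],
  ],
  gripper=[-1,-1,-1,-1,-1,-1,-1],
)

```text
time: 29.1
tool_pos: [0.4485, -0.0905, 0.233]
ee_rot: [3.141, 0.0, 1.593]
wrist_force: [1.3, 0.2, 0.4]
width: 0.0621
finger_force: 30.0
```

```bash
python3 -c "
from h import *
go([.4475,-.09,.053],1.3)"
```

```text
t 29.1 grasp [ 0.4486 -0.0905  0.053 ] shift units [ 0.01 -0.03 -0.  ] twist units [ 0.01  0.   -0.01] F [1.3 0.2 0.4] w 0.0621 ff 30.0
```

>>> play_rows(
  translation=[
    [0,0,-0.3],
    [0,0,-0.7],
    [0,0,-1],
    [0,0,-1],
    [0,0,-0.7],
    [0,0,0],
    [0,0,0],
  ],
  twist=[
    [0,0,0],
    [0,0,0],
    [0,0,0.3],
    [0,0,0.28],
    [0,0,0],
    [0,0,0],
    [0,0,0],
  ],
  gripper=[-1,-1,-1,-1,-1,-1,-1],
)

```text
time: 29.8
tool_pos: [0.448, -0.0904, 0.3806]
ee_rot: [-3.142, -0.0, 1.535]
wrist_force: [-0.2, 0.5, -2.3]
width: 0.0624
finger_force: 30.0
```

```bash
python3 -c "
from h import *
go([.560,.075,.107],-2.0)"
```

```text
t 29.8 grasp [ 0.4479 -0.0904  0.2006] shift units [4.23 2.65 2.34] twist units [-0.   -0.   -0.01] F [-0.2  0.5 -2.3] w 0.0624 ff 30.0
```

>>> play_rows(
  translation=[
    [0.7,0.5,0],
    [0.8,0.5,0],
    [0.8,0.5,0],
    [0.8,0.5,0],
    [0.7,0.4,0],
    [0.43,0.25,0.4],
    [0,0,0.7],
    [0,0,0.6],
  ],
  twist=[
    [0,0,0],
    [0,0,0],
    [0,0,0],
    [0,0,0],
    [0,0,0],
    [0,0,0],
    [0,0,0],
    [0,0,0],
  ],
  gripper=[-1,-1,-1,-1,-1,-1,-1,-1],
)

```text
time: 30.6
tool_pos: [0.5596, 0.0757, 0.3083]
ee_rot: [-3.135, 0.0, 1.536]
wrist_force: [0.4, -0.1, -1.8]
width: 0.0622
finger_force: 30.0
```

>>> play_rows(
  translation=[
    [0,0,0.45],
    [0,0,0.19],
    [0,0,0],
    [0,0,0],
    [0,0,0],
  ],
  twist=[
    [0,0,0],
    [0,0,0],
    [0,0,0],
    [0,0,0],
    [0,0,0],
  ],
  gripper=[-1,-1,-1,-1,-1],
)

```text
time: 31.1
tool_pos: [0.5606, 0.0748, 0.2883]
ee_rot: [3.139, -0.0, 1.535]
wrist_force: [0.4, -0.0, -1.1]
width: 0.062
finger_force: 30.0
```

```bash
python3 -c "
from h import *
for c in('side','top'):
    cv2.imwrite(f'pics/{c}7.png',robot.snapshot(c)[:,:,::-1])
    for n in('spool_large','spool_small','end_cap'):
        for d in robot.spot_point(n,c)[:5]:
            if d['centre'][2]>.06: print(c,n,np.round(d['centre'],4),round(d['score'],2))
go([.5602,.075,.107],-2.0)
"
```

```text
side spool_large [0.5672 0.1858 0.0972] 0.55
side end_cap [0.5593 0.0776 0.0985] 0.78
top spool_large [0.5587 0.1886 0.0964] 0.6
top spool_small [0.5622 0.2173 0.0973] 0.65
t 31.5 grasp [0.5604 0.0749 0.1074] shift units [ 0.   -0.    0.01] twist units [ 0.01 -0.   -0.01] F [-0.5  0.2 -0.3] w 0.062 ff 30.0
```

>>> play_rows(
  translation=[
    [0.15,0,0],
    [0.15,0,0],
    [0.15,0,0],
    [0.15,0,0],
    [0.15,0,0],
    [0.1,0,0],
    [0.1,0,0],
    [0,0,0],
  ],
  twist=[
    [0,0,0],
    [0,0,0],
    [0,0,0],
    [0,0,0],
    [0,0,0],
    [0,0,0],
    [0,0,0],
    [0,0,0],
  ],
  gripper=[-1,-1,-1,-1,-1,-1,-1,-1],
)

```text
time: 32.3
tool_pos: [0.5616, 0.1134, 0.2871]
ee_rot: [3.142, -0.0, 1.535]
wrist_force: [-0.7, 0.6, -2.1]
width: 0.0621
finger_force: 30.0
```

>>> play_rows(
  translation=[
    [0.05,0,0],
    [0.05,0,0],
    [0.05,0,0],
    [0,0,0],
  ],
  twist=[
    [0,0,0],
    [0,0,0],
    [0,0,0],
    [0,0,0],
  ],
  gripper=[-1,-1,-1,-1],
)

```text
time: 32.7
tool_pos: [0.5621, 0.1184, 0.2881]
ee_rot: [3.14, 0.001, 1.534]
wrist_force: [-1.0, -3.9, 4.2]
width: 0.0623
finger_force: 30.0
```

```bash
python3 -c "
from h import *
go([.5624,.150,.107],-2.0);print(np.round(robot.get_obs()['wrist_torque'],2))"
```

```text
t 32.7 grasp [0.5623 0.1182 0.1081] shift units [ 0.8  -0.03  0.03] twist units [ 0.01  0.01 -0.02] F [-1.  -3.9  4.2] w 0.0623 ff 30.0
[-0.65  0.17  0.02]
```

>>> play_rows(
  translation=[
    [0.05,-0.02,0.02],
    [0.05,0,0],
    [0.05,0,0],
    [0,0,0],
  ],
  twist=[
    [0,0,0],
    [0,0,0],
    [0,0,0],
    [0,0,0],
  ],
  gripper=[-1,-1,-1,-1],
)

```text
time: 33.1
tool_pos: [0.5618, 0.1247, 0.2883]
ee_rot: [3.138, -0.0, 1.534]
wrist_force: [0.3, -2.4, 6.2]
width: 0.0622
finger_force: 30.0
```

```bash
python3 -c "
from h import *
go([.5624,.150,.107],-2.0);print(np.round(robot.get_obs()['wrist_torque'],2))"
```

```text
t 33.1 grasp [0.5624 0.1247 0.1083] shift units [ 0.63 -0.02  0.03] twist units [ 0.04 -0.   -0.01] F [ 0.3 -2.4  6.2] w 0.0622 ff 30.0
[-0.48  0.11  0.02]
```

>>> play_rows(
  translation=[
    [0.1,-0.02,0.01],
    [0.1,0,0],
    [0.1,0,0],
    [0.1,0,0],
    [0.1,0,0],
  ],
  twist=[
    [0,0,0],
    [0,0,0],
    [0,0,0],
    [0,0,0],
    [0,0,0],
  ],
  gripper=[-1,-1,-1,-1,-1],
)

```text
time: 33.6
tool_pos: [0.562, 0.1443, 0.2884]
ee_rot: [3.136, 0.001, 1.534]
wrist_force: [-0.6, -4.6, 6.8]
width: 0.0621
finger_force: 30.0
```

>>> play_rows(
  translation=[
    [0.05,0,0],
    [0.05,0,0],
    [0.05,0,0],
  ],
  twist=[
    [0,0,0],
    [0,0,0],
    [0,0,0],
  ],
  gripper=[-1,-1,-1],
)

```text
time: 33.9
tool_pos: [0.5622, 0.1503, 0.2884]
ee_rot: [3.137, 0.001, 1.534]
wrist_force: [0.5, -4.5, 6.8]
width: 0.0621
finger_force: 30.0
```

>>> play_rows(
  translation=[
    [0.04,0,0],
    [0.04,0,0],
  ],
  twist=[
    [0,0,0],
    [0,0,0],
  ],
  gripper=[-1,-1],
)

```text
time: 34.1
tool_pos: [0.5623, 0.1534, 0.2884]
ee_rot: [3.136, 0.001, 1.534]
wrist_force: [0.8, -5.2, 6.2]
width: 0.0623
finger_force: 30.0
```

Sliding drag is about 4.7 N, so the target at the press is about 12–13 N in total.

>>> play_rows(
  translation=[
    [0.04,0,0],
    [0.04,0,0],
  ],
  twist=[
    [0,0,0],
    [0,0,0],
  ],
  gripper=[-1,-1],
)

```text
time: 34.3
tool_pos: [0.5624, 0.1566, 0.2884]
ee_rot: [3.137, 0.001, 1.534]
wrist_force: [1.0, -4.5, 6.9]
width: 0.0624
finger_force: 30.0
```

>>> play_rows(
  translation=[
    [0.04,0,0],
    [0.04,0,0],
  ],
  twist=[
    [0,0,0],
    [0,0,0],
  ],
  gripper=[-1,-1],
)

```text
time: 34.5
tool_pos: [0.5625, 0.1598, 0.2884]
ee_rot: [3.137, 0.001, 1.534]
wrist_force: [0.9, -4.8, 6.9]
width: 0.062
finger_force: 30.0
```

>>> play_rows(
  translation=[
    [0.04,0,0],
    [0.04,0,0],
  ],
  twist=[
    [0,0,0],
    [0,0,0],
  ],
  gripper=[-1,-1],
)

```text
time: 34.7
tool_pos: [0.5626, 0.163, 0.2884]
ee_rot: [3.137, 0.001, 1.534]
wrist_force: [0.2, -4.0, 6.6]
width: 0.0621
finger_force: 30.0
```

>>> play_rows(
  translation=[
    [0.04,0,0],
    [0.03,0,0],
  ],
  twist=[
    [0,0,0],
    [0,0,0],
  ],
  gripper=[-1,-1],
)

```text
time: 34.9
tool_pos: [0.5627, 0.1659, 0.2884]
ee_rot: [3.136, 0.001, 1.534]
wrist_force: [0.8, -5.0, 7.3]
width: 0.0622
finger_force: 30.0
```

>>> play_rows(
  translation=[
    [0.04,0,0],
    [0.03,0,0],
  ],
  twist=[
    [0,0,0],
    [0,0,0],
  ],
  gripper=[-1,-1],
)

```text
time: 35.1
tool_pos: [0.5628, 0.1685, 0.2884]
ee_rot: [3.137, 0.001, 1.534]
wrist_force: [0.4, -6.3, 7.3]
width: 0.0622
finger_force: 30.0
```

>>> play_rows(
  translation=[
    [0.03,0,0],
    [0.03,0,0],
  ],
  twist=[
    [0,0,0],
    [0,0,0],
  ],
  gripper=[-1,-1],
)

```text
time: 35.3
tool_pos: [0.5629, 0.1707, 0.2884]
ee_rot: [3.137, 0.002, 1.534]
wrist_force: [0.1, -6.2, 6.7]
width: 0.0622
finger_force: 30.0
```

>>> play_rows(
  translation=[
    [0.03,0,0],
    [0.02,0,0],
  ],
  twist=[
    [0,0,0],
    [0,0,0],
  ],
  gripper=[-1,-1],
)

```text
time: 35.5
tool_pos: [0.563, 0.1727, 0.2884]
ee_rot: [3.137, 0.002, 1.534]
wrist_force: [0.2, -5.3, 6.0]
width: 0.0619
finger_force: 30.0
```

>>> play_rows(
  translation=[
    [0.03,0,0],
    [0.02,0,0],
  ],
  twist=[
    [0,0,0],
    [0,0,0],
  ],
  gripper=[-1,-1],
)

```text
time: 35.7
tool_pos: [0.5631, 0.1746, 0.2884]
ee_rot: [3.137, 0.002, 1.534]
wrist_force: [0.1, -7.2, 7.6]
width: 0.0622
finger_force: 30.0
```

>>> play_rows(
  translation=[
    [0.03,0,0],
    [0.02,0,0],
  ],
  twist=[
    [0,0,0],
    [0,0,0],
  ],
  gripper=[-1,-1],
)

```text
time: 35.9
tool_pos: [0.5631, 0.176, 0.2884]
ee_rot: [3.137, 0.004, 1.533]
wrist_force: [0.3, -8.9, 7.6]
width: 0.0621
finger_force: 30.0
```

>>> play_rows(
  translation=[
    [0.03,0,0],
    [0.02,0,0],
    [0,0,0],
  ],
  twist=[
    [0,0,0],
    [0,0,0],
    [0,0,0],
  ],
  gripper=[-1,-1,-1],
)

```text
time: 36.2
tool_pos: [0.5632, 0.1775, 0.2885]
ee_rot: [3.137, 0.005, 1.533]
wrist_force: [0.1, -9.5, 7.6]
width: 0.0621
finger_force: 30.0
```

>>> play_rows(
  translation=[
    [0.03,0,0],
    [0.01,0,0],
    [0,0,0],
  ],
  twist=[
    [0,0,0],
    [0,0,0],
    [0,0,0],
  ],
  gripper=[-1,-1,-1],
)

```text
time: 36.5
tool_pos: [0.5633, 0.1785, 0.2884]
ee_rot: [3.137, 0.007, 1.533]
wrist_force: [-0.5, -11.3, 7.7]
width: 0.0623
finger_force: 30.0
```

>>> play_rows(
  translation=[
    [0,0,0],
    [0,0,0],
  ],
  twist=[
    [0,0,0],
    [0,0,0],
  ],
  gripper=[-1,-1],
)

```text
time: 36.7
tool_pos: [0.5633, 0.1785, 0.2884]
ee_rot: [3.137, 0.007, 1.533]
wrist_force: [-0.5, -11.0, 8.9]
width: 0.0623
finger_force: 30.0
```

>>> play_rows(
  translation=[
    [0.02,0,0],
    [0.02,0,0],
    [0,0,0],
    [0,0,0],
    [0,0,0],
  ],
  twist=[
    [0,0,0],
    [0,0,0],
    [0,0,0],
    [0,0,0],
    [0,0,0],
  ],
  gripper=[-1,-1,-1,-1,-1],
)

```text
time: 37.2
tool_pos: [0.5634, 0.1796, 0.2885]
ee_rot: [3.137, 0.008, 1.532]
wrist_force: [-1.1, -13.8, 8.7]
width: 0.0623
finger_force: 30.0
```

```bash
python3 -c "
from h import *
go([.563,.178,.107],-2.0)"
```

```text
t 37.2 grasp [0.5641 0.1781 0.1085] shift units [-0.   -0.03  0.04] twist units [ 0.04  0.08 -0.04] F [ -1.1 -13.8   8.7] w 0.0623 ff 30.0
```

Contact is about 8–9 N, held. Releasing and rising, then checking.

>>> play_rows(
  translation=[
    [0,0,0],
    [0,0,0],
    [0,0,0],
    [0,0,0],
    [0,0,-0.5],
    [0,0,-1],
    [0,0,-1],
    [0,0,-0.5],
  ],
  twist=[
    [0,0,0],
    [0,0,0],
    [0,0,0],
    [0,0,0],
    [0,0,0],
    [0,0,0],
    [0,0,0],
    [0,0,0],
  ],
  gripper=[0.75,0.75,0.75,0.75,0.75,0.75,0.75,0.75],
)

```text
time: 38.0
tool_pos: [0.5626, 0.1834, 0.4101]
ee_rot: [3.136, -0.002, 1.536]
wrist_force: [0.4, -0.2, -0.3]
width: 0.0821
finger_force: 0.0
```

>>> play_rows(
  translation=[
    [-1,0,0],
    [-1,0,0],
    [-1,0,0],
    [-1,0,0],
    [-1,0,0],
    [0,0,0],
    [0,0,0],
  ],
  twist=[
    [0,0,0],
    [0,0,0],
    [0,0,0],
    [0,0,0],
    [0,0,0],
    [0,0,0],
    [0,0,0],
  ],
  gripper=[0.75,0.75,0.75,0.75,0.75,0.75,0.75],
)

```text
time: 38.7
tool_pos: [0.5554, -0.0174, 0.4056]
ee_rot: [-3.141, -0.001, 1.533]
wrist_force: [0.8, -0.0, 0.4]
width: 0.082
finger_force: 0.0
```

```bash
python3 -c "
from h import *
for c in('side','top'):
    im=robot.snapshot(c)[:,:,::-1]
    cv2.imwrite(f'pics/{c}8.png',im)
    for n in('spool_large','spool_small','end_cap'):
        for d in robot.spot_point(n,c)[:5]:
            if d['centre'][2]>.06: print(c,n,np.round(d['centre'],4),round(d['score'],2))
a=cv2.imread('pics/side8.png')[110:210,265:365];b=cv2.imread('pics/top8.png')[140:220,220:320]
cv2.imwrite('pics/f.png',cv2.hconcat([cv2.resize(a,(400,400),interpolation=cv2.INTER_CUBIC),cv2.resize(b,(400,400*80//100),interpolation=cv2.INTER_CUBIC).copy() if 0 else cv2.copyMakeBorder(cv2.resize(b,(400,320),interpolation=cv2.INTER_CUBIC),0,80,0,0,0)]))
"
```

```text
side spool_large [0.5685 0.194  0.097 ] 0.46
side spool_small [0.566  0.2216 0.0992] 0.48
side end_cap [0.5632 0.1764 0.0998] 0.7
side end_cap [0.5582 0.1213 0.0983] 0.63
top spool_large [0.5601 0.1955 0.0985] 0.48
top spool_small [0.5582 0.224  0.0994] 0.5
top end_cap [0.5618 0.1758 0.0939] 0.58
```

View pics/f.png

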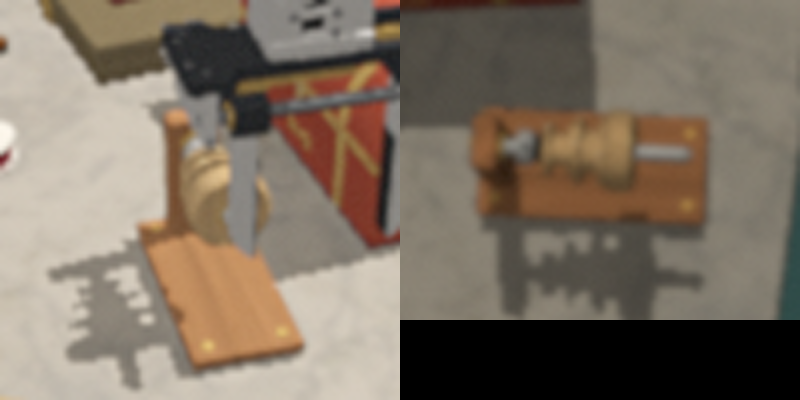

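The picture shows small spool, large spool and cap as one closed stack against the washer (right half, u 540–635), with the rod tip free at (690,152). The small-to-cap distance measures 46.7 mm, against 47 with all parts touching. Handing in.

```bash
python3 -c "
from bench import robot
print(robot.close_job())"
```

```text
the job is handed in; nothing more can be done
None
```

The job is handed in: small spool, large spool and end cap are on the rod in that order, closed up against the washer with the cap pressed on at about 8–9 N, then released at 38 s. The hand-in returned no verdict.

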